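# Set a brass lid on the bench block and hold the stamp ready over it

## Task

Get the brass lid ready for its mark: take the lid that is lying rim down and seat it, still rim down, in the round pocket of the steel bench block, and let go of it. Then draw the tallest of the three stamps out of the wooden rack, lift it clear over the wooden tool trough, and finish holding it still and upright, point down, over the middle of the lid, about 5 mm above it and never touching it, with the wide side of its flat shank parallel to the long side of the block. Do not put the stamp down or let go: the job ends while you hold it; do not knock the trough and leave the other things where they are.

Things in the scene. Friction and masses are not known exactly. Their poses are not given: they have to be found in the camera images.
- lid: Plain brass round-box lid, a shallow cup 44 mm across and 18 mm tall with 2.5 mm walls and top, about 60 g, lying on the table rim (open side) down, closed flat face up. Origin at the centre of the open rim, its lowest plane as it lies; z points from rim to closed face (up).
- lid_top (a point): Centre of the outer closed face of the lid, 18 mm along the lid's z from its origin.
- spare_lid: Identical brass lid lying the other way up, open side up, on the table beside the first (the two may have swapped sides, their centres at least 100 mm apart). Not used; leave alone. Origin at the centre of its underside, on the table.
- block: Fixed steel bench block 130 mm (x, long side) by 90 mm (y) by 30 mm tall, left or right of the trough, turned up to 0.5 rad. In the middle of its top a round pocket, 52 mm across, 5 mm deep, with a stake 28 mm across on its axis rising 13 mm from the pocket floor, which goes inside the lid. A seated lid's face is 13 mm above the block's top. Origin: centre of the underside, on the table.
- pocket (a point): Centre of the pocket's floor on the block's axis, 25 mm above the table: where the lid's origin comes to lie.
- rack: Fixed pale wooden stamp rack 150 mm (x) by 44 mm (y) by 40 mm tall, with three equal upright wells in a row along x, 45 mm apart, each 18 by 12 mm and 30 mm deep. Origin at the centre of the underside, on the table. It stands on the other side of the trough from the block, turned up to 0.5 rad.
- stamp: The tallest steel stamp, 105 mm long, 95 to 160 g; flat shank 16 mm wide (x) by 10 mm thick (y), the lowest 12 mm 13 by 8 mm. Upright, point down, loose in any one of the wells, wide side along the rack's x, point 10 mm above the table, top 75 mm above the rack's top. Origin: centre of the point's flat end; z points up the shank.
- stamp_short: Another stamp of the same shank, 75 mm long, in another well. Leave alone. Origin at the centre of its point.
- stamp_round: Another stamp of the same shank, 81 mm long with a round 22 mm dark head, in another well. Leave alone. Origin at the centre of its point.
- trough: Fixed wooden tool trough, open on top, 200 mm (x) by 70 mm (y) by 80 mm tall, standing between the rack and the block, roughly pointing away from the robot. Origin at the centre of the underside, on the table.
- file: File with a wooden handle, 155 mm long, lying inside the trough below its rim. Leave alone.
- marker: Black marker pen, 130 mm long and 14 mm thick, lying beside the trough. Leave alone.
- hammer: Hammer lying on the right of the table. Leave alone.
Mind the look-alikes: they are no part of the job. What is shaped like the lid but orange or purple is not meant.

How it is judged (in metres and radians):
On the way, in this order (a step that is already met when the one before it is completed fails the run):
1. the lid sits rim down in the block's pocket, let go (horizontal distance between lid and pocket below 0.005 m and z of lid in the frame of pocket below 0.002 m and angle between lid's own z axis and vertical below 0.1 rad and contact force between lid and the fingers below 0.1 N), for 0.3 s.
2. the stamp is held in the fingers with its point higher than the trough (80 mm) (height (world z) of stamp above 0.08 m and contact force between stamp and the fingers above 0.5 N), for 0.1 s.
At the end, for the whole second after the job is handed in: Lid rim down, within 5 mm of the pocket centre and 2 mm of its floor, level within 0.1 rad, let go; stamp held still, upright within 0.1 rad, point 1.5 to 10 mm above the lid face and within 5 mm of its centre, wide side within 0.12 rad of the block's long side, touching neither (all of step 1 and horizontal distance between stamp and lid_top below 0.005 m and z of stamp in the frame of lid_top between 0.0015 and 0.01 m and angle between stamp's own z axis and vertical below 0.1 rad and angle between the x axis of stamp and the x axis of block, either way round below 0.12 rad and contact force between stamp and the fingers above 0.5 N and contact force between stamp and lid below 0.05 N and contact force between stamp and block below 0.05 N and linear speed of stamp below 0.02 m/s); the arm keeps its last pose, push and grip.
It fails at once if the stamp touches the lid (contact force between stamp and lid above 0.5 N).
It fails at once if the trough is knocked (contact force between any of the arm, the fingers, stamp, lid and trough above 2 N).
It fails at once if something else is moved by more than 20 mm (distance of any of spare_lid, stamp_short, stamp_round, file, marker, hammer from where it was at the start of the episode above 0.02 m).
It also fails if it takes over 64 s, if anything falls off the work surface, if the arm or the gripper's body presses on something with over 40 N, if the wrist force passes 120 N, or if a joint passes its speed limit or range.

## Robot

A 6-joint arm with a two-finger parallel gripper is mounted at the origin on the work surface. World frame = base frame: x ahead of the robot, y to its left, z up, the work surface at z = 0. Lengths are in mm, angles in rad, forces in N, time in s.
With the tool pointing down it reaches from about 325 to 775 mm from the base axis. Payload 5.5 kg.
Tool frame: the origin (TCP) lies at the very end of the fingers, on their centre line; the grasp point (between the pads) lies 19 mm behind it (manip.pinch_z is the distance from the TCP to the grasp point, in mm); z points along the fingers, y is the direction in which the jaws open and shut (so a half turn about z gives the same grasp; the last joint's range is limited). The gripper opens to 88 mm and grips with 3 to 60 N. Pads are 20 mm wide; open, the fingers measure 115 mm over their backs; the gripper's body (75 mm by 178 mm) begins 61 mm behind the grasp point.
Start: joints at [1.112, 0.091, 1.231, -0, 1.82, -0.057], TCP at [234.651, 552.227, 185.031] pointing down, gripper open.
Joint ranges: [-2.87, 2.87], [-0.86, 2.18], [0.17, 2.46], [-1.51, 4.65], [0.06, 2.69], [-2.65, 2.65]. Speed limits (rad/s): [2.57, 2.57, 3.01, 3.14, 3.14, 3.14].

## Interface

Orientations are given as a unit quaternion [w, x, y, z].
In Python, from workcell import manip, imaging, finder gives the robot as it stands.
- The arm moves only by the shell command python3 -m handwheel 'ROWS' [FORCE]. ROWS is JSON, a list of rows, each a list of 7 numbers: the shift along the world's x, y, z in mm, then the turn, a rotation vector about the world's x, y, z in degrees, then the finger opening in mm, from 0 to 87.8. In form: [[tx, ty, tz, rx, ry, rz, gripper], ...]. A call has 1 to 20 rows; each row is the pose to reach, as a shift and turn from the pose measured when the call began; what a row does not reach only later rows make up. A row lasts 1/12 s, in which the tool goes at most 41.7 mm and 7.16 degrees, less where a joint would pass 70% of its speed; a pose out of reach is approached as far as the arm can. A call with a gripper value outside its range is refused whole. The fingers move at their own pace and stop on an object; FORCE is the grip in N (left out, the last holds). Time passes only in rows, so rows that repeat a pose let the fingers close. It gives the time, the measured TCP pose, the force and the opening at its end, in the units of the state.
- manip.read_state(): the state, without advancing time (a new reading comes with each control period).
- imaging.capture(name): name is "scene" or "top"; returns a dict with "color" (384x512x3 uint8, red, green, blue), "z_map" (384x512 float32, mm along the optical axis (not along the pixel's ray), 0 where there is no reading), "fx", "fy", "cx", "cy" (pixels), "R" (3x3) and "t" (3): a world point X has camera coordinates R X + t. Camera axes: x right, y down, z forward; pixel columns grow to the right and rows downward; lengths in mm; the calibration is good to about 2 mm. A picture is of the moment at which its call begins.
- manip.hand_in(): hands the job in, once; it reports no verdict.
Trained networks look in a picture, given as the dict that the camera call returned (one of the last four; its "shot" number tells which), for a name from the list of things; names that differ only in an ending like _2 or _b are one class to them, and where a whole thing is asked for, a point or a joint stands for the part that bears it (a point fixed in the world has none). Each returns a list of dicts, best first, with "confidence" (0 to 1); they miss things now and then, are a little off and sometimes report something else, mostly with a low value. They report only what shows in the picture. A call takes as long as a camera call. They do not tell look-alikes from the thing itself.
- finder.spot_in(picture, name): "centre" ([column, row] in pixels, amid what is visible of it).
- finder.spot_point(picture, name): "centre" ([column, row] in pixels: a listed point, or the origin of a listed thing).
The state is a dict: "time": time; "joint_positions": joint angles; "dq": joint speeds; "joint_torque": joint torques, N m; "ee_pos": TCP position; "tool_rot": TCP orientation; "force": force on the tool from outside, world axes, zero at the start; "ft_torque": the same for the moment, N m; "grip_width": finger opening in mm.
Only numpy, scipy, OpenCV 4.12 (cv2) and the standard library are available. Lean on these libraries where they do the work, as an engineer would, in place of code of your own. Each camera call takes 0.05 s, during which the arm holds its last target. There are 200 camera calls.

## Working session

There is one attempt and no reset: what is moved stays moved. The work goes in short steps, Python scripts to look and compute and a shell command to move; the robot and the scene stay as the last step left them, time stands still between calls to the robot, and variables do not carry over. Pictures are saved under pics/ and viewed, about 8 in all and at most 12, crops included, and the job is handed in when it is done.

```bash
mkdir -p pics; ls
cat > h.py <<'E'
import numpy as np, cv2
from workcell import manip, imaging, finder
def ray(p,u,v,z):
    # world point of pixel at world height z
    d=p["R"].T@np.array([(u-p["cx"])/p["fx"],(v-p["cy"])/p["fy"],1.]); c=-p["R"].T@p["t"]
    return c+d*(z-c[2])/d[2]
def cloud(p):
    z=p["z_map"]; v,u=np.mgrid[:z.shape[0],:z.shape[1]]
    P=np.stack([(u-p["cx"])/p["fx"]*z,(v-p["cy"])/p["fy"]*z,z],-1)
    W=(P-p["t"])@p["R"]; W[z==0]=np.nan
    return W
def proj(p,X):
    q=p["R"]@np.array(X,float)+p["t"]; return [p["fx"]*q[0]/q[2]+p["cx"],p["fy"]*q[1]/q[2]+p["cy"]]
def save(p,n,s=None,box=None):
    im=p["color"][:,:,::-1]
    if box: im=im[box[1]:box[3],box[0]:box[2]]
    if s: im=cv2.resize(im,None,fx=s,fy=s,interpolation=cv2.INTER_CUBIC)
    cv2.imwrite("pics/"+n,im)
E
python3 - <<'E'
from h import *
A={n:imaging.capture(n) for n in("top","scene")}
im=np.vstack([A["top"]["color"],A["scene"]["color"]])[:,:,::-1]
cv2.imwrite("pics/a.png",cv2.resize(im,None,fx=.78,fy=.78,interpolation=cv2.INTER_AREA))
np.savez("/tmp/a.npz",**{n+k:A[n][k] for n in A for k in("color","z_map","fx","fy","cx","cy","R","t")})
for n,p in A.items():
    W=cloud(p); print(n,"cam",(-p["R"].T@p["t"]).round())
    for t in("lid","spare_lid","block","rack","stamp","stamp_short","stamp_round","trough","marker"):
        for r in finder.spot_in(p,t)[:3]:
            u,v=r["centre"]; w=W[int(v),int(u)]
            print(t,round(r["confidence"],2),np.round([u,v]),w.round())
print(manip.read_state(), manip.pinch_z)
E
```

```text
pics
top cam [ 405. -120.  970.]
lid 0.73 [260. 162.] [690. -84.  16.]
lid 0.62 [282. 190.] [ 625. -150.   22.]
lid 0.6 [243. 135.] [756. -27.  21.]
spare_lid 0.63 [127. 220.] [491. 225.  39.]
spare_lid 0.61 [211. 158.] [688.  47.   3.]
spare_lid 0.39 [316. 266.] [ 443. -245.   84.]
block 0.58 [129. 222.] [488. 218.  35.]
block 0.15 [309. 249.] [ 481. -232.   40.]
rack 0.69 [129. 217.] [499. 222.  38.]
rack 0.57 [308. 250.] [ 480. -227.   40.]
stamp 0.61 [260. 165.] [681. -82.  18.]
stamp 0.57 [315. 227.] [ 531. -234.   94.]
stamp_short 0.4 [314. 263.] [ 447. -242.   84.]
stamp_round 0.7 [393. 256.] [ 492. -439.   22.]
stamp_round 0.63 [313. 248.] [ 480. -235.   91.]
stamp_round 0.42 [210. 158.] [687.  53.   2.]
trough 0.88 [211. 230.] [500.  19.   6.]
trough 0.62 [307. 249.] [ 480. -227.   40.]
marker 0.84 [178. 266.] [400.  86.   9.]
scene cam [982. 453. 639.]
lid 0.87 [227. 233.] [695. -70.  17.]
lid 0.8 [208. 258.] [767. -30.  19.]
lid 0.73 [228. 201.] [ 639. -165.   19.]
spare_lid 0.87 [261. 272.] [688.  52.   4.]
spare_lid 0.38 [226. 236.] [702. -62.  19.]
block 0.83 [390. 286.
[... 280 characters left out ...]
me': 1.0, 'joint_positions': array([ 1.11227208e+00,  9.10581924e-02,  1.23070974e+00,  2.98689976e-05,
        1.81980472e+00, -5.66872500e-02]), 'dq': array([ 0.00154197,  0.00073994,  0.00010763,  0.00072914, -0.00170261,
       -0.00112271]), 'joint_torque': array([-1.62164929e-05, -4.46211505e+01, -4.06510413e+01,  6.96869893e-02,
        1.94928126e-02,  4.51626704e-06]), 'ee_pos': array([234.65347606, 552.22002819, 185.0507524 ]), 'tool_rot': array([-1.14493924e-05,  1.99565830e-01,  9.79884421e-01,  1.33544005e-05]), 'force': array([-0.45234212, -0.2101915 , -0.68757035]), 'ft_torque': array([-0.04058017,  0.04991078,  0.03415999]), 'grip_width': 87.96693364777506} 18.700000000000003
```

View pics/a.png

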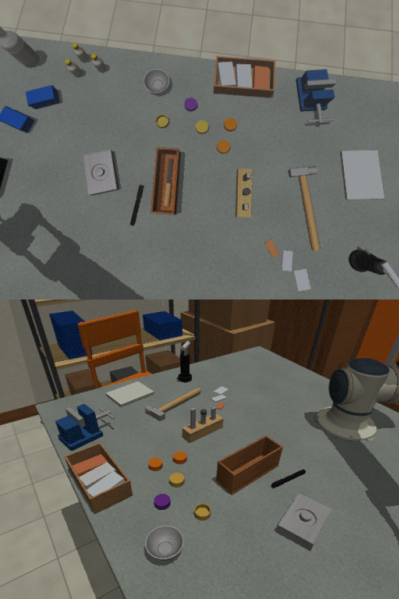

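Top view: brass candidates at (260,162), looking closed, and (211,158), looking open. The orange ones at (282,190) and (295,160) and the purple one at (243,135) are look-alikes. Block is at (129,220), trough (211,230), rack (314,247). I'll check a close crop and fit the geometry from depth.

```bash
cat > m.py <<'E'
from h import *
D=np.load("/tmp/a.npz"); 
def load(n): return {k:D[n+k] for k in("color","z_map","fx","fy","cx","cy","R","t")}
T,S=load("top"),load("scene")
a=cv2.resize(T["color"][135:190,190:300],(792,396),interpolation=cv2.INTER_CUBIC)
b=cv2.resize(S["color"][120:190,230:290],(342,400),interpolation=cv2.INTER_CUBIC)[:, :]
c=cv2.resize(S["color"][215:290,210:290],(427,400),interpolation=cv2.INTER_CUBIC)
im=np.vstack([a,cv2.resize(np.hstack([b,c]),(792,396))])
cv2.imwrite("pics/b.png",cv2.resize(im,(600,600))[:,:,::-1])
for n,p in(("top",T),("scene",S)):
    W=cloud(p); X,Y,Z=W[...,0],W[...,1],W[...,2]
    def sel(cx,cy,r,z0,z1): return W[(np.hypot(X-cx,Y-cy)<r)&(Z>z0)&(Z<z1)]
    def rect(q,l):
        if len(q)<8: print(n,l,len(q)); return
        r=cv2.minAreaRect(q[:,:2].astype(np.float32)); print(n,l,len(q),np.round(r[0],1),np.round(r[1],1),round(r[2],1),"z",np.median(q[:,2]).round(1))
    rect(sel(690,-77,45,12,30),"lid"); rect(sel(690,50,45,12,30),"spare")
    rect(sel(490,224,110,22,45),"block"); rect(sel(490,224,20,33,50),"stake")
    rect(sel(485,-228,100,33,48),"rack"); rect(sel(500,0,150,70,95),"trough")
    rect(sel(485,-235,80,60,130),"stamps")
    q=sel(485,-235,80,70,130)
    h=np.histogram(q[:,0],np.arange(410,570,10)); 
    print([(int(e),c,q[(q[:,0]>=e)&(q[:,0]<e+10)][:,2].max().round() if c else 0) for c,e in zip(*h)])
E
python3 m.py
```

```text
top lid 215 [688.2 -81.5] [42.5 42. ] 7.4 z 17.9
top spare 67 [691.3  55.5] [43.  39.8] 11.1 z 17.6
top block 1908 [491.6 223.5] [131.4  91.8] 20.2 z 30.0
top stake 101 [492.  222.2] [25.1 26.9] 12.3 z 38.0
top rack 943 [ 487.8 -241.6] [150.3  44.5] 5.6 z 40.0
top trough 639 [489.    4.7] [200.   70.3] 4.3 z 79.4
top stamps 173 [ 487.4 -242.5] [ 21. 104.] 88.8 z 90.7
[(410, np.int64(0), 0), (420, np.int64(0), 0), (430, np.int64(9), np.float64(87.0)), (440, np.int64(25), np.float64(88.0)), (450, np.int64(0), 0), (460, np.int64(0), 0), (470, np.int64(10), np.float64(93.0)), (480, np.int64(42), np.float64(95.0)), (490, np.int64(23), np.float64(96.0)), (500, np.int64(0), 0), (510, np.int64(0), 0), (520, np.int64(28), np.float64(120.0)), (530, np.int64(29), np.float64(118.0)), (540, np.int64(0), 0), (550, np.int64(0), 0)]
scene lid 252 [690.9 -81.3] [43.9 40.8] 58.7 z 19.2
scene spare 150 [692.7  54.5] [45.5 41. ] 56.9 z 17.7
scene block 2596 [492.2 222.1] [134.1  89.6] 19.8 z 31.2
scene stake 146 [492.3 222.9] [26.4 26.5] 23.5 z 38.9
scene rack 548 [ 488.5 -243.4] [153.1  48.3] 5.3 z 41.6
scene trough 899 [490.4   4. ] [202.2  71.6] 4.2 z 79.1
scene stamps 306 [ 488.3 -241.3] [107.2  21.4] 8.8 z 83.8
[(410, np.int64(0), 0), (420, np.int64(0), 0), (430, np.int64(8), np.float64(87.0)), (440, np.int64(29), np.float64(88.0)), (450, np.int64(10), np.float64(88.0)), (460, np.int64(0), 0), (470, np.int64(2), np.float64(93.0)), (480, np.int64(28), np.float64(95.0)), (490, np.int64(42), np.float64(94.0)), (500, np.int64(0), 0), (510, np.int64(0), 0), (520, np.int64(30), np.float64(118.0)), (530, np.int64(63), np.float64(118.0)), (540, np.int64(24), np.float64(115.0)), (550, np.int64(0), 0)]
```

View pics/b.png

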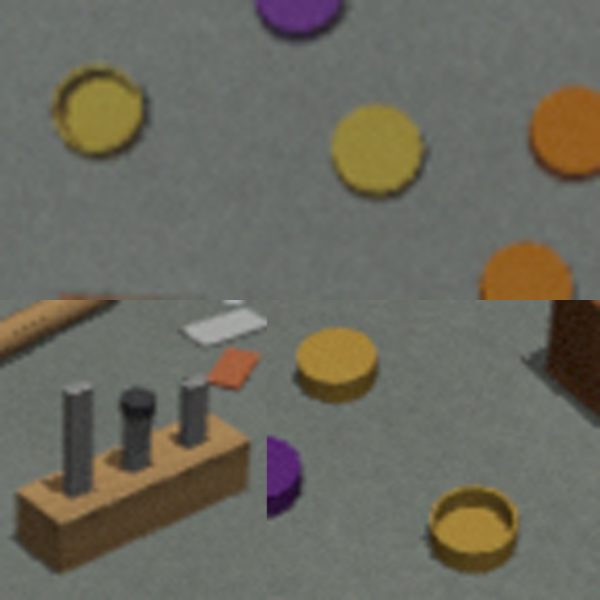

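The crop confirms it: the closed brass lid is at top (260,162), the open spare at (211,158). The tallest stamp is the far one in the rack, at top (315,227). Both views agree on the heights (lid 18, block 30, rack 40, tall stamp 115–118). Moving above the lid, jaws radial.

```bash
python3 -m handwheel '[[455,-633,-5,0,0,-67,72],[455,-633,-5,0,0,-67,72],[455,-633,-5,0,0,-67,72],[455,-633,-5,0,0,-67,72],[455,-633,-5,0,0,-67,72],[455,-633,-5,0,0,-67,72],[455,-633,-5,0,0,-67,72],[455,-633,-5,0,0,-67,72],[455,-633,-5,0,0,-67,72],[455,-633,-5,0,0,-67,72],[455,-633,-5,0,0,-67,72],[455,-633,-5,0,0,-67,72],[455,-633,-5,0,0,-67,72],[455,-633,-5,0,0,-67,72],[455,-633,-5,0,0,-67,72],[455,-633,-5,0,0,-67,72],[455,-633,-5,0,0,-67,72],[455,-633,-5,0,0,-67,72],[455,-633,-5,0,0,-67,72],[455,-633,-5,0,0,-67,72]]' 15
```

```text
time: 2.67
ee_pos: [691.0, -86.4, 176.7]
tool_rot: [-0.001, 0.709, 0.705, -0.002]
force: [0.4, 0.7, -0.7]
grip_width: 71.9
```

```bash
python3 -m handwheel '[[-1.5,5,-40,0,0,0,72],[-1.5,5,-80,0,0,0,72],[-1.5,5,-115,0,0,0,72],[-1.5,5,-130,0,0,0,72],[-1.5,5,-130,0,0,0,72],[-1.5,5,-130,0,0,0,72]]'
python3 -c "
from h import *
s=manip.read_state();print(s['ee_pos'],s['tool_rot'])
A=[imaging.capture(n) for n in('top','scene')]
q=[cv2.resize(p['color'][int(v)-45:int(v)+45,int(u)-60:int(u)+60],(600,450),interpolation=cv2.INTER_CUBIC) for p in A for u,v in [proj(p,[690,-81,18])]]
cv2.imwrite('pics/c.png',cv2.resize(np.hstack(q),(800,300))[:,:,::-1])"
```

```text
time: 3.17
ee_pos: [688.8, -80.8, 46.1]
tool_rot: [-0.002, 0.709, 0.705, -0.002]
force: [-0.5, -0.5, 0.5]
grip_width: 71.7
[688.76774981 -80.81791237  46.08870733] [-0.00153995  0.70910083  0.70510226 -0.0021077 ]
```

View pics/c.png

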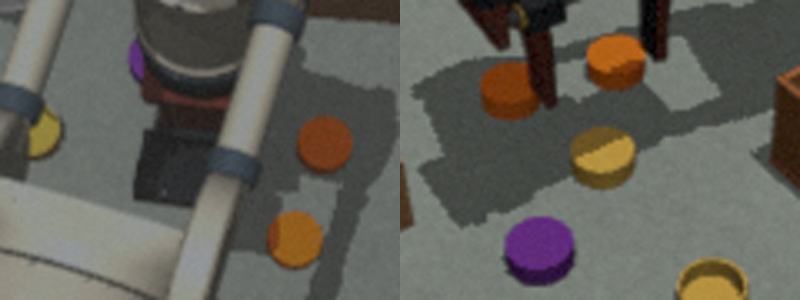

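The scene crop shows the lid (603,155) with the fingertips at (550,105) and (655,60). I'll check that against the projected TCP before descending.

```bash
python3 -c "
from h import *
p=imaging.capture('scene')
u0,v0=np.floor(proj(p,[690,-81,18]))
for X in ([724.5,-81,46],[653,-81,46],[689,-81,46],[690,-81,18],[690,-81,0],[724.5,-71,46],[724.5,-91,46]):
  u,v=proj(p,X); print(X,round(400+(u-u0+60)*400/120),round((v-v0+45)*300/90))
print(p['z_map'].shape)
W=cloud(p); m=(abs(W[...,0]-690)<70)&(abs(W[...,1]+81)<60)&(W[...,2]>40)&(W[...,2]<75)
q=W[m]
for a,b in((620,690),(690,760)):
  f=q[(q[:,0]>a)&(q[:,0]<b)]; print(len(f),f.min(0),f.max(0),np.median(f,0))
"
```

```text
[724.5, -81, 46] 554 141
[653, -81, 46] 647 100
[689, -81, 46] 601 120
[690, -81, 18] 601 150
[690, -81, 0] 602 168
[724.5, -71, 46] 562 150
[724.5, -91, 46] 547 131
(384, 512)Traceback (most recent call last):
  File "<string>", line 11, in <module>
    f=q[(q[:,0]>a)&(q[:,0]<b)]; print(len(f),f.min(0),f.max(0),np.median(f,0))
                                             ~~~~~^^^
    return umr_minimum(a, axis, None, out, keepdims, initial, where)
ValueError: zero-size array to reduction operation minimum which has no identity
```

```bash
python3 -c "
from h import *
s=manip.read_state();print(s['time'],s['ee_pos'])
p=imaging.capture('scene')
W=cloud(p); m=(abs(W[...,0]-690)<80)&(abs(W[...,1]+81)<60)&(W[...,2]>40)&(W[...,2]<130)
q=W[m]
for lo in range(40,130,10):
  f=q[(q[:,2]>=lo)&(q[:,2]<lo+10)]
  for a,b in((600,690),(690,780)):
    g=f[(f[:,0]>a)&(f[:,0]<b)]
    if len(g): print(lo,len(g),g.min(0).round(),g.max(0).round())
print(manip.read_state()['ee_pos'])
"
```

```text
3.3167 [691.06406268 -81.4123365   50.22547744]
80 1 [654. -75.  90.] [654. -75.  90.]
80 4 [726. -85.  88.] [734. -73.  90.]
90 31 [645. -91.  90.] [656. -69. 100.]
90 21 [727. -92.  92.] [736. -71. 100.]
100 31 [646. -91. 100.] [655. -70. 110.]
100 30 [728. -94. 100.] [736. -70. 110.]
110 33 [645. -91. 110.] [655. -69. 120.]
110 26 [727. -95. 111.] [737. -71. 120.]
120 35 [647. -91. 121.] [655. -69. 130.]
120 28 [726. -93. 120.] [738. -70. 129.]
[691.05982502 -81.45105155  50.12447231]
```

```bash
python3 -c "
from h import *
p=imaging.capture('scene')
u,v=map(int,proj(p,[690,-81,80]))
save(p,'d.png',6,(u-60,v-55,u+60,v+40))
W=cloud(p); m=(abs(W[...,0]-690)<110)&(abs(W[...,1]+81)<110)&(W[...,2]>100)&(W[...,2]<260)
q=W[m]
for lo in range(120,260,10):
  f=q[(q[:,2]>=lo)&(q[:,2]<lo+10)]
  if len(f): print(lo,len(f),f.min(0).round(),f.max(0).round())
for i in range(3): imaging.capture('scene'); s=manip.read_state(); print(s['time'],s['ee_pos'],s['joint_positions'])
"
```

```text
120 62 [646. -91. 121.] [738. -70. 130.]
130 64 [643. -93. 130.] [739. -70. 140.]
140 70 [641. -90. 140.] [740. -69. 150.]
150 42 [641. -84. 150.] [740. -70. 160.]
160 22 [617. -93. 160.] [771. -64. 170.]
170 170 [ 611. -113.  171.] [772. -48. 180.]
180 390 [ 613. -111.  180.] [772. -47. 190.]
190 354 [ 605. -114.  190.] [778. -48. 200.]
200 412 [ 604. -110.  200.] [780. -47. 210.]
210 943 [ 601. -116.  210.] [780. -49. 220.]
220 167 [ 651. -103.  220.] [709. -57. 230.]
230 151 [ 652. -102.  230.] [708. -57. 239.]
240 29 [658. -68. 240.] [708. -49. 250.]
250 136 [650. -83. 250.] [727. -45. 260.]
3.4667 [690.64795685 -81.49869281  49.23972471] [-0.16541514  0.36146399  1.16053044 -0.00171513  1.61879559 -0.15948466]
3.5167 [690.35427693 -81.4688834   48.6204325 ] [-0.16544284  0.36185473  1.16114882 -0.00171441  1.61871997 -0.15952761]
3.5667 [690.11287749 -81.49222069  48.09760488] [-0.165518    0.36223215  1.1616127  -0.00174184  1.61867747 -0.15952887]
```

View pics/d.png

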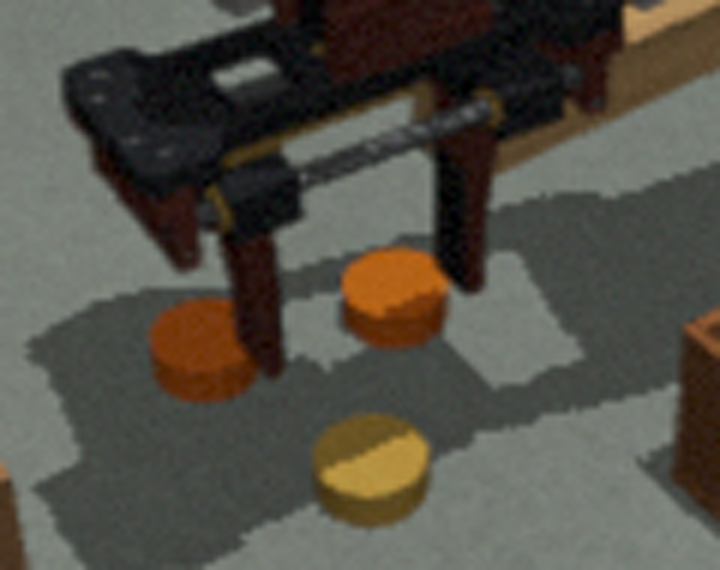

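The visible tips are at z≈88 and the body bottom at ≈168. That is the documented 80 mm apart, yet the state says the TCP is at 48–50, so the reported z and the camera differ by ~38 mm. I'll step down and compare before trusting either.

```bash
cat > tip.py <<'E'
from h import *
def tip(p,c,r=75):
    W=cloud(p); m=(np.hypot(W[...,0]-c[0],W[...,1]-c[1])<r)&(W[...,2]>24)&(W[...,2]<300)
    return W[m]
s=manip.read_state(); e=s["ee_pos"]
print("before",s["time"],e.round(1),s["joint_positions"].round(4),s["force"].round(1),s["grip_width"])
p=imaging.capture("scene"); q=tip(p,e)
print("lowest z",np.sort(q[:,2])[:12].round(1))
b=[int((q[:,2]<q[:,2].min()+k).sum()) for k in(5,10,20,40)];print(b)
for sgn in(-1,1):
    f=q[(q[:,2]<q[:,2].min()+45)&(sgn*(q[:,0]-e[0])>10)]
    if len(f): print(sgn,f.min(0).round(1),f.max(0).round(1))
E
python3 tip.py; python3 -m handwheel '[[0,0,-15,0,0,0,72],[0,0,-30,0,0,0,72],[0,0,-30,0,0,0,72],[0,0,-30,0,0,0,72]]'; python3 tip.py
```

```text
before 3.5667 [690.1 -81.5  48.1] [-0.1655  0.3622  1.1616 -0.0017  1.6187 -0.1595] [0.3 0.5 0.2] 71.9422892199262
lowest z [86.1 86.7 87.3 87.4 87.7 88.3 88.9 89.1 89.6 89.8 89.8 89.9]
[19, 47, 114, 230]
-1 [643.4 -93.3  86.1] [655.1 -69.8 130.5]
1 [725.3 -95.8  86.7] [737.5 -70.1 130.7]
time: 3.95
ee_pos: [689.1, -81.4, 16.5]
tool_rot: [-0.001, 0.709, 0.705, -0.002]
force: [-0.2, -0.2, 0.4]
grip_width: 71.6
before 3.95 [689.1 -81.4  16.5] [-0.1656  0.3758  1.2011 -0.0017  1.5688 -0.1595] [-0.2 -0.2  0.4] 71.61581009739818
lowest z [55.7 56.  57.2 57.2 57.3 57.4 57.5 58.2 58.4 58.4 58.6 58.8]
[20, 46, 101, 208]
-1 [643.6 -91.5  56. ] [654.4 -68.9 100.3]
1 [724.6 -94.4  55.7] [737.1 -69.9 100.5]
```

The tip height tracks at a constant ee_z + ~38 mm, so the reported z is biased low. I'll work from the camera-based height and go down to a true tip of ~10 mm, then check.

```bash
python3 -m handwheel '[[0,0,-20,0,0,0,72],[0,0,-35,0,0,0,72],[0,0,-44,0,0,0,72],[0,0,-44,0,0,0,72],[0,0,-44,0,0,0,72],[0,0,-44,0,0,0,72]]'; sed -i 's/>24)/>(10 if e[2]<-10 else 24))/' tip.py
python3 - <<'E'
exec(open("tip.py").read())
u,v=map(int,proj(p,[690,-81,20])); save(p,"e.png",6,(u-50,v-40,u+50,v+40))
E
```

```text
time: 4.5
ee_pos: [690.2, -81.5, -25.3]
tool_rot: [0.0, 0.709, 0.705, -0.001]
force: [0.7, 0.4, -0.4]
grip_width: 72.0
before 4.5 [690.2 -81.5 -25.3] [-0.1655  0.3999  1.2464 -0.0017  1.4964 -0.1593] [ 0.7  0.4 -0.4] 72.01525904687041
lowest z [10.  10.2 10.3 10.4 10.5 10.6 10.7 11.  11.4 11.4 11.5 12.1]
[35, 242, 364, 460]
-1 [645.3 -98.8  10.7] [680.2 -63.5  54.9]
1 [700.3 -99.4  10.4] [759.  -30.5  54.6]
```

View pics/e.png

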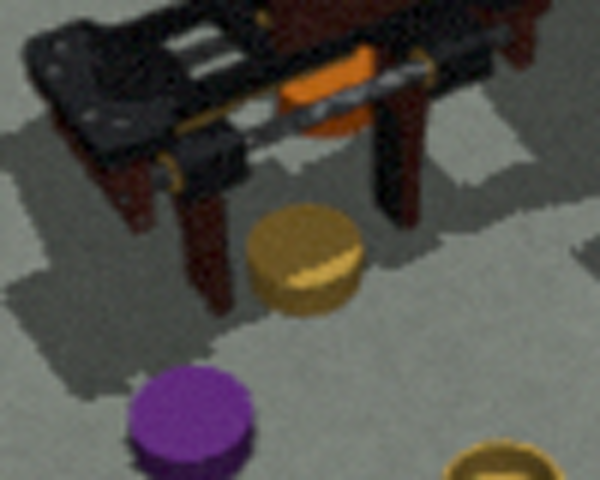

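The scene crop shows the fingers either side of the lid at (305,260), centred. Down ~6 mm more, then close.

```bash
python3 -m handwheel '[[0,0,-3,0,0,0,72],[0,0,-6,0,0,0,72],[0,0,-6,0,0,0,72],[0,0,-6,0,0,0,72],[0,0,-6,0,0,0,40],[0,0,-6,0,0,0,40],[0,0,-6,0,0,0,40],[0,0,-6,0,0,0,40],[0,0,-6,0,0,0,40],[0,0,-6,0,0,0,40],[0,0,-6,0,0,0,40],[0,0,-6,0,0,0,40]]' 20
```

```text
time: 5.55
ee_pos: [690.5, -81.6, -30.9]
tool_rot: [0.0, 0.709, 0.705, -0.001]
force: [-0.2, -0.2, -0.3]
grip_width: 43.6
```

Closed at 43.6 mm, so the lid is held. Lifting and carrying it over.

```bash
python3 -m handwheel '[[0,0,20,0,0,0,40],[0,0,55,0,0,0,40],[0,0,90,0,0,0,40],[0,0,115,0,0,0,40],[-10,15,120,0,0,2,40],[-30,45,120,0,0,4,40],[-50,76,120,0,0,6,40],[-70,107,120,0,0,8,40],[-90,138,120,0,0,10,40],[-110,168,120,0,0,12,40],[-130,199,120,0,0,14,40],[-150,230,120,0,0,16,40],[-170,260,120,0,0,18,40],[-188,288,120,0,0,20,40],[-198.5,304,120,0,0,20,40],[-198.5,304,120,0,0,20,40],[-198.5,304,120,0,0,20,40],[-198.5,304,120,0,0,20,40]]'
cat > lid.py <<'E'
from h import *
s=manip.read_state(); e=s["ee_pos"]; print(s["time"],e.round(1),s["tool_rot"].round(3),s["force"].round(1),round(s["grip_width"],1))
for n in("scene","top"):
    p=imaging.capture(n); W=cloud(p); hsv=cv2.cvtColor(p["color"],cv2.COLOR_RGB2HSV)
    m=(hsv[...,0]>17)&(hsv[...,0]<32)&(hsv[...,1]>100)&(np.hypot(W[...,0]-e[0],W[...,1]-e[1])<50)
    q=W[m]
    if len(q)<5: print(n,len(q)); continue
    print(n,len(q),q.min(0).round(1),q.max(0).round(1))
    zt=np.percentile(q[:,2],90); t=q[q[:,2]>zt-4]
    print(" top face z",np.median(t[:,2]).round(1),cv2.minEnclosingCircle(t[:,:2].astype(np.float32)))
    f=W[(np.hypot(W[...,0]-e[0],W[...,1]-e[1])<75)&(W[...,2]>45)&(W[...,2]<250)]
E
python3 lid.py
```

```text
time: 7.05
ee_pos: [492.4, 221.8, 89.1]
tool_rot: [0.001, 0.576, 0.817, -0.001]
force: [-0.1, -0.7, -0.0]
grip_width: 44.0
7.05 [492.4 221.8  89.1] [ 0.001  0.576  0.817 -0.001] [-0.1 -0.7 -0. ] 44.0
scene 212 [458.  183.9 123. ] [528.1 257.9 310.1]
 top face z 306.9 ((508.10504150390625, 228.2239532470703), 31.107393264770508)
top 184 [458.1 181.  128.4] [523.  240.6 306.1]
 top face z 243.4 ((490.56024169921875, 202.99017333984375), 32.526405334472656)
```

```bash
sed -i 's/e\[1\])<50)$/e[1])<50)\&(W[...,2]<e[2]+65)/; s/    f=W.*//' lid.py; python3 lid.py
python3 - <<'E'
from h import *
p=imaging.capture("scene"); u,v=map(int,proj(p,[492,222,90])); save(p,"f.png",5,(u-60,v-60,u+60,v+60))
E
```

```text
7.15 [492.6 221.3  89. ] [ 0.001  0.577  0.817 -0.001] [ 0.2 -0.3  0.1] 43.5
scene 97 [489.2 203.5 122.7] [514.7 242.6 150.6]
 top face z 139.1 ((501.7452392578125, 224.73001098632812), 20.019269943237305)
top 156 [477.  199.6 128.4] [514.8 240.9 144.9]
 top face z 138.3 ((491.8580627441406, 221.35855102539062), 22.201913833618164)
```

View pics/f.png

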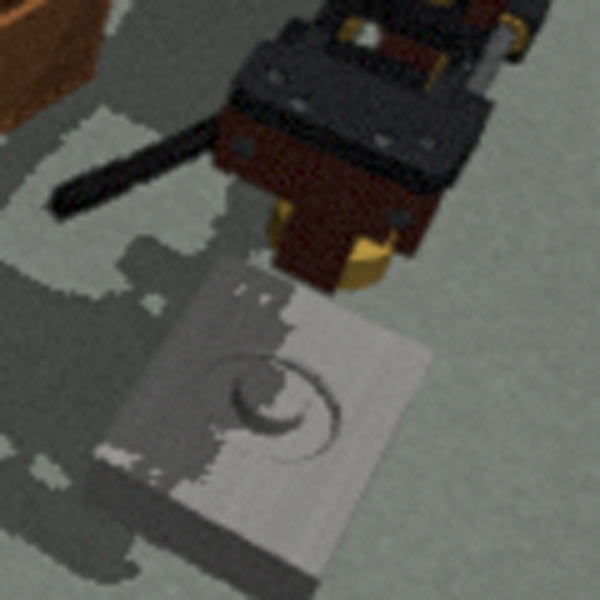

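The lid is held level above the block, with the pocket at (280,410). The top camera puts the lid at (491.9,221.4) and the stake at (492,222.3), with ~95 mm to go down.

```bash
python3 -m handwheel '[[-0.5,1,-20,0,0,0,40],[-0.5,1,-45,0,0,0,40],[-0.5,1,-68,0,0,0,40],[-0.5,1,-82,0,0,0,40],[-0.5,1,-87,0,0,0,40],[-0.5,1,-87,0,0,0,40],[-0.5,1,-87,0,0,0,40],[-0.5,1,-87,0,0,0,40],[-0.5,1,-87,0,0,0,40],[-0.5,1,-87,0,0,0,40]]'; python3 lid.py
```

```text
time: 8.13
ee_pos: [492.8, 222.8, 3.3]
tool_rot: [0.001, 0.577, 0.817, 0.0]
force: [1.0, 0.5, -0.8]
grip_width: 43.9
8.1333 [492.8 222.8   3.3] [0.001 0.577 0.817 0.   ] [ 1.   0.5 -0.8] 43.9
scene 29 [494.1 212.2  36.6] [523.7 243.3  59.2]
 top face z 48.6 ((508.4539489746094, 228.7342529296875), 16.95389175415039)
top 115 [477.5 200.8  23. ] [515.9 237.7  59.7]
 top face z 52.8 ((493.57098388671875, 220.34375), 21.15254020690918)
```

```bash
python3 -m handwheel '[[-0.5,0,-3,0,0,0,40],[-0.5,0,-6,0,0,0,40],[-0.5,0,-8,0,0,0,40],[-0.5,0,-9.5,0,0,0,40],[-0.5,0,-9.5,0,0,0,40],[-0.5,0,-9.5,0,0,0,40],[-0.5,0,-9.5,0,0,0,40],[-0.5,0,-9.5,0,0,0,40]]'; python3 lid.py
```

```text
time: 8.9
ee_pos: [491.8, 222.7, -6.0]
tool_rot: [0.001, 0.577, 0.817, -0.0]
force: [-2.4, -0.4, 5.6]
grip_width: 43.3
8.9 [491.8 222.7  -6. ] [ 0.001  0.577  0.817 -0.   ] [-2.4 -0.4  5.6] 43.3
scene 24 [492.5 209.3  28.8] [510.8 243.6  41.4]
 top face z 38.7 ((504.8621826171875, 226.6222381591797), 16.089557647705078)
top 106 [476.1 200.2  33.8] [512.6 236.1  48.2]
 top face z 43.9 ((494.97412109375, 218.4296875), 20.611886978149414)
```

5.6 N of contact and the face at ~43.5, so it is seated. Releasing and rising.

```bash
python3 -m handwheel '[[0,0,0,0,0,0,48],[0,0,0,0,0,0,70],[0,0,0,0,0,0,75],[0,0,0,0,0,0,75],[0,0,0,0,0,0,75],[0,0,0,0,0,0,75],[0,0,30,0,0,0,75],[0,0,70,0,0,0,75],[0,0,110,0,0,0,75],[0,0,140,0,0,0,75],[0,-30,150,0,0,5,75],[0,-70,150,0,0,10,60],[0,-110,150,0,0,15,50],[0,-150,150,0,0,20,40],[0,-190,150,0,0,25,40],[0,-230,150,0,0,30,40],[0,-260,150,0,0,35,40]]'
python3 - <<'E'
from h import *
for n in("scene","top"):
    p=imaging.capture(n); W=cloud(p); X,Y,Z=W[...,0],W[...,1],W[...,2]
    hsv=cv2.cvtColor(p["color"],cv2.COLOR_RGB2HSV)
    q=W[(np.hypot(X-492,Y-222)<40)&(Z>37)&(Z<60)]
    (c,r)=cv2.minEnclosingCircle(q[:,:2].astype(np.float32))
    A=np.c_[q[:,:2],np.ones(len(q))]; 
    print(n,len(q),np.round(c,1),round(r,1),q[:,:2].mean(0).round(1),"z",np.percentile(q[:,2],[5,50,95]).round(1),np.linalg.lstsq(A,q[:,2],rcond=None)[0][:2].round(3))
    b=W[(np.hypot(X-492,Y-222)<110)&(Z>22)&(Z<36)]; 
    if len(b): print(cv2.minAreaRect(b[:,:2].astype(np.float32)))
    w=W[(np.hypot(X-488,Y+242)<80)&(Z>60)&(Z<130)]
    for t in range(3):
        x=[443,488,533][t]; g=w[abs(w[:,0]-x)<20]
        if len(g):
            h=g[g[:,2]>np.percentile(g[:,2],98)-5]; print(x,len(g),"top",np.percentile(g[:,2],95).round(1),cv2.minAreaRect(h[:,:2].astype(np.float32)),len(h))
    r=W[(np.hypot(X-488,Y+242)<85)&(Z>34)&(Z<46)]; print("rack",cv2.minAreaRect(r[:,:2].astype(np.float32)))
    if n=="scene": u,v=map(int,proj(p,[492,222,40])); save(p,"g.png",6,(u-45,v-45,u+45,v+45))
E
```

```text
time: 10.42
ee_pos: [491.4, -40.1, 144.1]
tool_rot: [0.001, 0.303, 0.953, -0.0]
force: [0.5, 0.5, 1.3]
grip_width: 40.9
scene 367 [491.9 222.2] 22.7 [493.7 223.3] z [39.4 44.2 46.1] [-0.051 -0.019]
((492.4777526855469, 222.1260528564453), (133.08116149902344, 89.68310546875), 19.8175106048584)
443 66 top 88.0 ((443.47967529296875, -245.352294921875), (16.96342658996582, 9.25191879272461), 13.224126815795898) 16
488 95 top 93.6 ((487.74310302734375, -243.4295196533203), (21.253873825073242, 18.48964500427246), 55.62939453125) 34
533 142 top 117.0 ((533.9691772460938, -238.60064697265625), (16.15664291381836, 10.739021301269531), 26.52924156188965) 20
rack ((487.6955871582031, -242.60079956054688), (153.2941131591797, 48.62214660644531), 5.104464530944824)
top 257 [489.2 222.8] 22.5 [489.7 221.8] z [39.7 43.2 45.7] [0.007 0.015]
((490.58416748046875, 225.66360473632812), (130.5323486328125, 86.13929748535156), 19.922834396362305)
443 37 top 88.0 ((442.5699462890625, -245.40003967285156), (13.709449768066406, 7.459517955780029), 5.292083263397217) 22
488 75 top 93.1 ((486.89306640625, -242.4727783203125), (19.282268524169922, 19.90901756286621), 50.641048431396484) 65
533 61 top 116.6 ((532.2893676757812, -237.8072052001953), (16.229707717895508, 8.929841995239258), 5.912801742553711) 30
rack ((487.5662841796875, -241.7685546875), (149.94708251953125, 44.19888687133789), 5.607081413269043)
```

View pics/g.png

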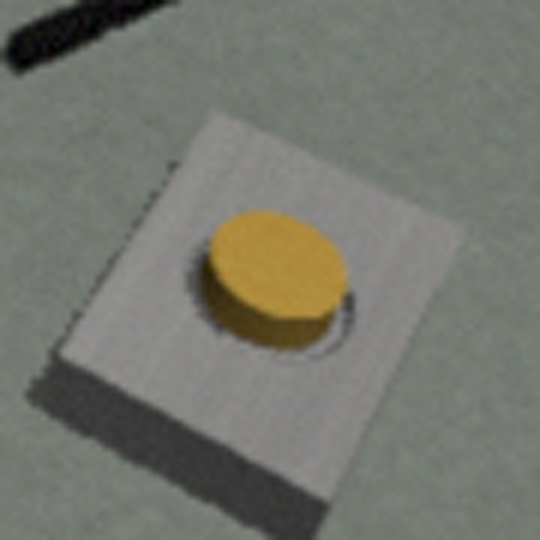

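The lid sits centred in the pocket in the scene crop (280,280), face at 43–44. Now the tall stamp, at about (532.6,−237.9), with the rack at 5.5°. Jaws go across its thickness (yaw 95.5°).

```bash
python3 -m handwheel '[[7,-33,0,0,0,7,40],[14,-66,0,0,0,14,40],[21,-99,0,0,0,20,40],[28,-132,0,0,0,27,40],[35,-165,0,0,0,34,40],[40,-188,0,0,0,39,40],[41.2,-197.7,0,0,0,40.7,40],[41.2,-197.7,0,0,0,40.7,40],[41.2,-197.7,0,0,0,40.7,40],[41.2,-197.7,0,0,0,40.7,40],[41.2,-197.7,0,0,0,40.7,40],[41.2,-197.7,0,0,0,40.7,40]]'
cat > fing.py <<'E'
from h import *
s=manip.read_state(); e=s["ee_pos"]; w=s["tool_rot"]; print(s["time"],e.round(1),"yaw",round(2*np.degrees(np.arctan2(w[2],w[1]))-90,1),w.round(4),s["force"].round(1),round(s["grip_width"],1),"q6",s["joint_positions"][5].round(2))
a=2*np.arctan2(w[2],w[1])-np.pi/2; d=np.array([np.cos(a),np.sin(a)]); n=np.array([-d[1],d[0]])
for c in("scene","top"):
    W=cloud(imaging.capture(c)); zt=e[2]+38; r=W[...,:2]-e[:2]
    m=(abs(r@d)<65)&(abs(r@n)<25)&(W[...,2]>zt-5)&(W[...,2]<zt+45); q=W[m]; 
    if len(q)<5: print(c,len(q)); continue
    rd=(q[:,:2]-e[:2])@d; rn=(q[:,:2]-e[:2])@n
    print(c,len(q),"low z",np.sort(q[:,2])[:6].round(1))
    for sg in(-1,1):
        k=sg*rd>8
        if k.sum()>4: print("  ",sg,"along",rd[k].min().round(1),rd[k].max().round(1),"across",np.percentile(rn[k],[2,50,98]).round(1))
E
python3 fing.py
```

```text
time: 11.52
ee_pos: [532.9, -237.8, 144.3]
tool_rot: [0.002, -0.045, 0.999, -0.0]
force: [-0.1, -0.1, 0.1]
grip_width: 40.3
11.5167 [ 532.9 -237.8  144.3] yaw 95.1 [ 1.50e-03 -4.48e-02  9.99e-01 -4.00e-04] [-0.1 -0.1  0.1] 40.3 q6 -2.14
scene 295 low z [182.6 183.3 183.5 183.7 184.1 184.8]
   -1 along -31.0 -18.3 across [-11.9  -3.1   9.9]
   1 along 21.1 32.0 across [-12.2  -2.4  10.5]
top 0
```

```bash
python3 -m handwheel '[[0,0,-20,0,0,0,40],[0,0,-45,0,0,0,40],[0,0,-70,0,0,0,40],[0,0,-90,0,0,0,40],[0,0,-105,0,0,0,40],[0,0,-114,0,0,0,40],[0,0,-114,0,0,0,40],[0,0,-114,0,0,0,40],[0,0,-114,0,0,0,40]]'
python3 fing.py
python3 - <<'E'
from h import *
p=imaging.capture("scene"); u,v=map(int,proj(p,[532,-238,80])); save(p,"h.png",6,(u-45,v-45,u+45,v+45))
E
```

```text
time: 12.37
ee_pos: [533.7, -238.5, 31.9]
tool_rot: [0.003, -0.045, 0.999, -0.001]
force: [-0.8, -0.3, -0.1]
grip_width: 39.7
12.3667 [ 533.7 -238.5   31.9] yaw 95.1 [ 0.0025 -0.0448  0.999  -0.0011] [-0.8 -0.3 -0.1] 39.7 q6 -2.14
scene 303 low z [65.9 66.5 67.7 68.  69.3 69.3]
   -1 along -31.0 -17.9 across [-11.4  -5.3   9.7]
   1 along 19.8 31.8 across [-11.8  -2.6  11.5]
top 0
```

View pics/h.png

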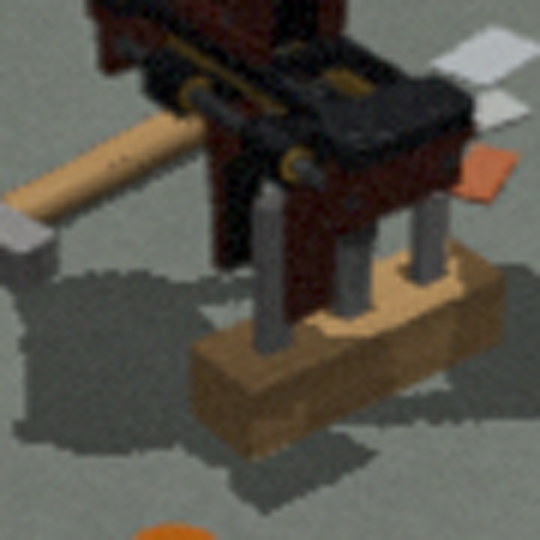

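The stamp (270,270) sits between the jaws, with the near finger at (308,250). The offset matches the camera parallax. Closing.

```bash
python3 -m handwheel '[[-1,0.5,-2,0,0,0,20],[-1,0.5,-2,0,0,0.4,5],[-1,0.5,-2,0,0,0.4,5],[-1,0.5,-2,0,0,0.4,5],[-1,0.5,-2,0,0,0.4,5],[-1,0.5,-2,0,0,0.4,5],[-1,0.5,-2,0,0,0.4,5],[-1,0.5,-2,0,0,0.4,5]]' 35; python3 -m handwheel '[[0,0,10,0,0,0,5],[0,0,25,0,0,0,5],[0,0,45,0,0,0,5],[0,0,70,0,0,0,5],[0,0,95,0,0,0,5],[0,0,115,0,0,0,5],[0,0,125,0,0,0,5],[0,0,125,0,0,0,5],[0,0,125,0,0,0,5],[0,0,125,0,0,0,5]]'
cat > st.py <<'E'
from h import *
import sys
H=float(sys.argv[1])  # finger offset true tip - reported
s=manip.read_state(); e=s["ee_pos"]; w=s["tool_rot"]; print(s["time"],e.round(1),"yaw",round(2*np.degrees(np.arctan2(w[2],w[1]))-90,1),w.round(4),s["force"].round(1),round(s["grip_width"],1))
for c in("scene","top"):
    p=imaging.capture(c); W=cloud(p); r=W-e
    q=W[(np.hypot(r[...,0],r[...,1])<25)&(r[...,2]<H-4)&(r[...,2]>H-75)&(W[...,2]>46.5)]
    if len(q)<8: print(c,len(q)); continue
    print(c,len(q),"low z",np.sort(q[:,2])[:5].round(1))
    k=np.argsort(q[:,2]); o=[np.median(q[(q[:,2]>=a)&(q[:,2]<a+10)],0).round(1) for a in np.arange(q[:,2].min(),q[:,2].max()-5,10)]
    print(o)
    if c=="scene": u,v=map(int,proj(p,[e[0],e[1],e[2]])); save(p,sys.argv[2],6,(u-45,v-50,u+45,v+50))
E
python3 st.py 37.5 i.png
```

```text
time: 13.18
ee_pos: [532.6, -238.1, 29.8]
tool_rot: [0.003, -0.048, 0.999, -0.001]
force: [-0.3, -0.2, 1.3]
grip_width: 9.9
time: 14.02
ee_pos: [532.0, -237.8, 152.9]
tool_rot: [0.001, -0.048, 0.999, -0.0]
force: [-0.3, -0.9, -2.6]
grip_width: 10.1
14.0167 [ 532.  -237.8  152.9] yaw 95.5 [ 1.300e-03 -4.820e-02  9.988e-01 -4.000e-04] [-0.3 -0.9 -2.6] 10.1
scene 129 low z [135.4 135.8 136.3 136.5 137. ]
[array([ 534.3, -236.2,  139.9]), array([ 536.2, -235.3,  151.6]), array([ 534.1, -234.4,  159.9]), array([ 534.7, -235.3,  170.5]), array([ 535.4, -234.9,  180.6])]
top 0
```

View pics/i.png

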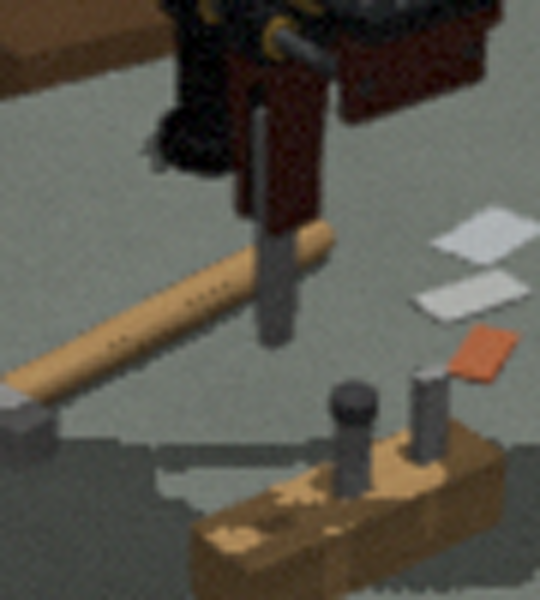

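Held upright, point at ~134 (23 mm of rise per reading agrees: 10 + 123). Carrying it over the trough, turning +14.5° to the block's 20°.

```bash
python3 -m handwheel '[[-1,10,0,0,0,0,5],[-3,35,0,0,0,1,5],[-6,70,0,0,0,2,5],[-9,105,0,0,0,3,5],[-12,140,0,0,0,4,5],[-16,175,0,0,0,5,5],[-19,210,0,0,0,6,5],[-22,245,0,0,0,8,5],[-25,280,0,0,0,9,5],[-28,315,0,0,0,10,5],[-31,350,0,0,0,11,5],[-35,385,0,0,0,12,5],[-38,420,0,0,0,13,5],[-40,445,0,0,0,14,5],[-41,457,0,0,0,14.5,5],[-41,460,0,0,0,14.5,5],[-41,460,0,0,0,14.5,5],[-41,460,0,0,0,14.5,5],[-41,460,0,0,0,14.5,5],[-41,460,0,0,0,14.5,5]]'
python3 st.py 37.5 j.png
python3 - <<'E'
from h import *
for n in("scene","top"):
    p=imaging.capture(n); W=cloud(p); X,Y,Z=W[...,0],W[...,1],W[...,2]
    q=W[(np.hypot(X-492,Y-222)<35)&(Z>37)&(Z<60)]
    if len(q)>5: print(n,len(q),cv2.minEnclosingCircle(q[:,:2].astype(np.float32)),np.median(q[:,2]))
    # lid by colour, top face at z=43 via rays
E
```

```text
time: 15.78
ee_pos: [491.2, 221.0, 152.7]
tool_rot: [0.001, -0.173, 0.985, -0.0]
force: [0.2, 0.4, -0.5]
grip_width: 10.0
15.7833 [491.2 221.  152.7] yaw 109.9 [ 1.100e-03 -1.728e-01  9.850e-01 -2.000e-04] [ 0.2  0.4 -0.5] 10.0
scene 137 low z [134.5 134.8 135.3 137.  137.2]
[array([496.2, 222.1, 139.1]), array([497.4, 222.3, 150.6]), array([498.1, 222.3, 159.4]), array([497.7, 222.6, 169.7]), array([498.1, 222.3, 179.6])]
top 43 low z [133.4 134.  135.8 137.7 138.2]
[array([488. , 216.8, 138.2]), array([488. , 216.9, 149.6]), array([486.1, 214.5, 158. ]), array([484.6, 215.4, 167.6]), array([482.9, 219.8, 177.4])]
scene 369 ((490.8164367675781, 222.77171325683594), 23.218242645263672) 44.30223121758828
top 256 ((489.92144775390625, 222.36427307128906), 21.784122467041016) 43.37723840612017
```

View pics/j.png

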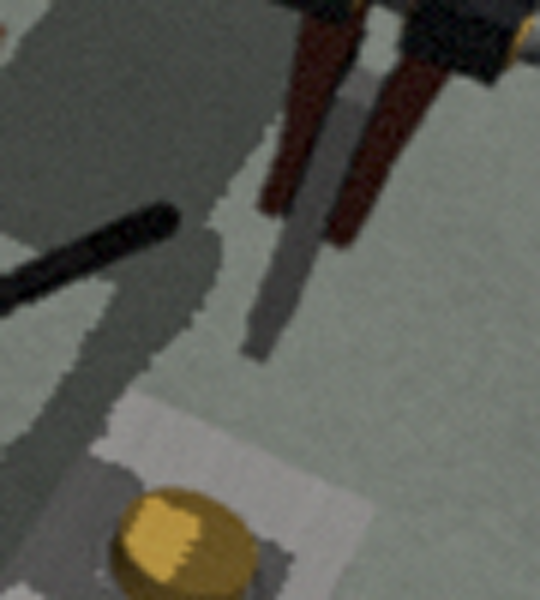

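The stamp is upright above the lid: point at (258,350) in the crop, lid at (185,545). The lid is at ≈(490.5,222.5), the stamp axis at ≈(491,221). Descending most of the way.

```bash
python3 -m handwheel '[[0,0.5,-10,0,0,0,5],[-0.3,1,-25,0,0,0,5],[-0.5,1.3,-42,0,0,0,5],[-0.5,1.3,-56,0,0,0,5],[-0.5,1.3,-66,0,0,0,5],[-0.5,1.3,-72,0,0,0,5],[-0.5,1.3,-75,0,0,0,5],[-0.5,1.3,-75,0,0,0,5],[-0.5,1.3,-75,0,0,0,5],[-0.5,1.3,-75,0,0,0,5],[-0.5,1.3,-75,0,0,0,5],[-0.5,1.3,-75,0,0,0,5],[-0.5,1.3,-75,0,0,0,5],[-0.5,1.3,-75,0,0,0,5]]'
python3 st.py 37.5 k.png
```

```text
time: 17.15
ee_pos: [490.7, 223.0, 78.0]
tool_rot: [0.001, -0.173, 0.985, -0.0]
force: [0.0, 0.7, -2.6]
grip_width: 9.5
17.15 [490.7 223.   78. ] yaw 110.0 [ 1.400e-03 -1.733e-01  9.849e-01 -1.000e-04] [ 0.   0.7 -2.6] 9.5
scene 116 low z [46.6 46.7 47.5 48.2 58.3]
[array([490.3, 235.4,  47.1]), array([495.7, 224.2,  61.6]), array([497.2, 224.3,  71.8]), array([497.3, 224.4,  81.3]), array([497.9, 224.5,  91.3]), array([497.5, 224.8, 101.6])]
top 33 low z [46.5 46.6 46.6 46.7 47.8]
[array([493.5, 212.7,  46.6]), array([486.2, 219.2,  63.2]), array([488.7, 217.8,  72.4]), array([484.3, 217.6,  80. ]), array([482.8, 218.1,  89.6]), array([481.4, 221.7, 102.1])]
```

```bash
python3 -m handwheel '[[0,0,0,0,0,0,5],[0,0,0,0,0,0,5]]'
cat > fin.py <<'E'
from h import *
s=manip.read_state(); e=s["ee_pos"]; print(e.round(1),s["dq"].round(4))
for n in("scene","top"):
    p=imaging.capture(n); W=cloud(p); X,Y,Z=W[...,0],W[...,1],W[...,2]; hsv=cv2.cvtColor(p["color"],cv2.COLOR_RGB2HSV)
    g=(hsv[...,0]>17)&(hsv[...,0]<32)&(hsv[...,1]>90)&(np.hypot(X-491,Y-222)<40)
    q=W[g&(Z>39)&(Z<48)]
    if len(q)>5: print(n,"lid",len(q),cv2.minEnclosingCircle(q[:,:2].astype(np.float32)),np.median(q[:,2]))
    st=(hsv[...,1]<70)&(np.hypot(X-491,Y-222)<16)&(Z>45)&(Z<100); q=W[st]
    if len(q)>5: print(n,"stamp",len(q),"low",np.sort(q[:,2])[:6].round(1),np.median(q[q[:,2]<q[:,2].min()+20],0).round(1))
E
python3 fin.py
```

```text
time: 17.42
ee_pos: [490.6, 223.0, 77.8]
tool_rot: [0.001, -0.173, 0.985, -0.0]
force: [-0.2, -0.1, -2.2]
grip_width: 9.9
[490.6 223.   77.8] [ 0.001   0.0018 -0.0008 -0.0017  0.0003 -0.0021]
scene lid 323 ((491.80975341796875, 222.72775268554688), 22.31368637084961) 44.258701352926494
scene stamp 77 low [58.8 60.6 61.8 62.4 63.3 64.4] [496.6 224.2  70.8]
top lid 141 ((488.639892578125, 221.77919006347656), 21.565624237060547) 43.335104512395766
top stamp 14 low [72.3 72.4 73.8 73.9 78.6 81.4] [485.8 217.   81.9]
```

Point at ~58, face at 43: ~14.7 mm gap. Lower by 9.2, gently.

```bash
python3 -m handwheel '[[0,-0.4,-2,0,0,0,5],[0,-0.4,-4,0,0,0,5],[0,-0.4,-6,0,0,0,5],[0,-0.4,-8,0,0,0,5],[0,-0.4,-9.2,0,0,0,5],[0,-0.4,-9.2,0,0,0,5],[0,-0.4,-9.2,0,0,0,5],[0,-0.4,-9.2,0,0,0,5],[0,-0.4,-9.2,0,0,0,5],[0,-0.4,-9.2,0,0,0,5],[0,-0.4,-9.2,0,0,0,5],[0,-0.4,-9.2,0,0,0,5],[0,-0.4,-9.2,0,0,0,5],[0,-0.4,-9.2,0,0,0,5],[0,-0.4,-9.2,0,0,0,5],[0,-0.4,-9.2,0,0,0,5]]'
python3 fin.py; python3 st.py 37.5 l.png
```

```text
time: 18.85
ee_pos: [490.6, 222.6, 68.6]
tool_rot: [0.001, -0.173, 0.985, -0.0]
force: [0.1, 0.6, -1.6]
grip_width: 9.6
[490.6 222.6  68.6] [ 0.0026 -0.0006  0.0001  0.0013  0.0007 -0.0005]
scene lid 306 ((492.43743896484375, 221.89126586914062), 22.98813247680664) 44.19618515161864
scene stamp 95 low [51.4 52.3 54.4 54.4 55.1 55.3] [496.7 224.3  63.7]
top lid 124 ((487.6191101074219, 221.16844177246094), 20.90386199951172) 43.352208196841005
top stamp 12 low [57.1 59.4 66.2 67.1 68.9 74.3] [487.7 216.7  68. ]
18.95 [490.6 222.6  68.6] yaw 110.0 [ 1.200e-03 -1.733e-01  9.849e-01 -1.000e-04] [ 0.5  0.1 -2.3] 9.3
scene 111 low z [46.6 46.7 46.9 47.2 48.9]
[array([496.3, 224. ,  52.6]), array([496.8, 223.7,  62.7]), array([497.7, 224.3,  71.3]), array([497.6, 224.3,  81.1]), array([497.4, 225.1,  91.7]), array([497.7, 223.9,  99.6])]
top 28 low z [47.1 47.7 47.8 48.4 49.4]
[array([488.1, 218.8,  50.7]), array([488.3, 216.8,  66.6]), array([483.3, 217.5,  72.8]), array([483.7, 216.1,  80.1]), array([482.2, 218.9,  91.2])]
```

View pics/l.png

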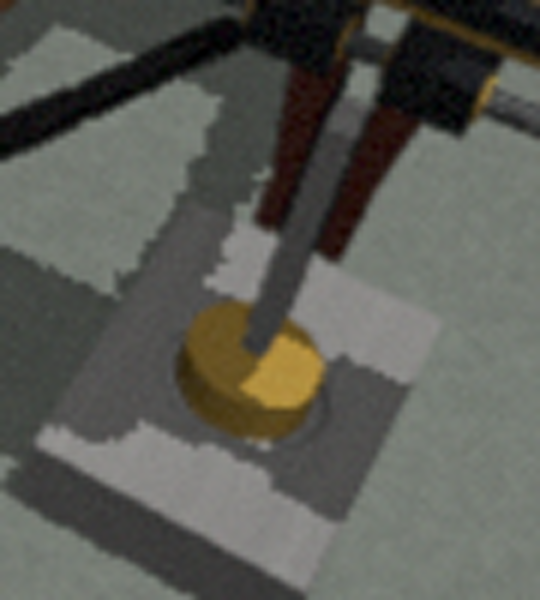

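The scene crop shows the stamp point at (258,350) over the lid middle (252,360), with the lid level in the pocket. Point at ~48.8 and face at 43–44, the arm still, and the shank parallel to the block edge. Handing in.

```bash
python3 -c "
from workcell import manip
print(manip.hand_in())"
```

```text
the job is handed in; nothing more can be done
None
```

I seated the brass lid rim down in the block's pocket and let go of it. I then drew the tallest stamp from the rack and carried it over the trough. I handed in at about 19 s with the stamp held over the lid; no verdict was reported.

**Last checks**
- **Lid:** its face reads 43–44 mm, against 43 mm expected. Before the stamp came over it, the scene camera put it within about 0.5 mm of the block's centre. The top camera showed 2–3 mm off while the arm partly hid the block.
- **Stamp height:** its point is about 5–6 mm above the lid face by the reading, taking 10 mm above the table in the rack as the start. The camera depths agree to 1–2 mm.
- **Stamp position:** its axis is at about (490.6, 222.6) mm, within about 1 mm of the lid's centre as measured from just above.
- **Stamp angle:** the jaws' yaw is 110.0°, so the wide side lies at 20.0°. The block's long side measures 19.8–20.2°. The stamp is upright, the arm was still, and the grip was 35 N on a reading of about 9.5–10 mm.

**What disagreed**
- **TCP height:** the reported z was about 38 mm below the fingertip height seen by the camera, by the same amount throughout. I worked from the camera heights and relative moves instead.
- **Lid centre at the end:** with the gripper partly hiding it, the two views differed by about 5 mm (492.4 and 487.6 in x). I relied on the earlier, clearer views.
- **Other objects:** I did not measure again whether the spare lid, other stamps and tools had stayed put, but I saw no sign of contact with them.

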